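# Hold the index pin back while the watch slide runs out

### The arm

A 6-joint arm with a two-finger parallel gripper is mounted at the origin on the work surface. World frame = base frame: x ahead of the robot, y to its left, z up, the work surface at z = 0. Lengths are in m, angles in rad, forces in N, time in s.
With the tool pointing down it reaches from about 0.35 to 0.725 m from the base axis. Payload 4.3 kg.
Tool frame: the origin (TCP) lies at the very end of the fingers, on their centre line; the grasp point (between the pads) lies 19 mm behind it; y points along the fingers, x is the direction in which the jaws open and shut, and the axes are right-handed (so a half turn about y gives the same grasp; the last joint's range is limited). The gripper opens to 85 mm and grips with 20 to 120 N. Pads are 22 mm wide; open, the fingers measure 114 mm over their backs; the gripper's body (76 mm by 85 mm) begins 54 mm behind the grasp point. The pads swing forward as they close: fully open they stand 13 mm farther back than shut.
Start: joints at [-1.41, 0.377, 0.081, 1.274, 0, 1.46], TCP at [0.154, -0.554, 0.231] pointing down, gripper open.
Joint ranges: [-2.72, 2.72], [-0.84, 1.66], [-1.02, 1.22], [-1.77, 2.12], [-1.37, 1.28], [-3.14, 3.14]. Speed limits (rad/s): [2.57, 2.57, 3.14, 3.14, 3.14, 3.14].

### API

Orientations are given as a 3x3 rotation matrix whose columns are the frame's x, y, z axes.
In Python, from bench import bot gives the robot as it stands.
- The arm moves only by the tool jog_arm, never from a script. Its argument "targets" is one flat list of numbers, 7 for each row, row after row: the finger opening in mm, from 0 to 85.4, then the shift along the tool's x, y, z in mm, then the turn, a rotation vector about the tool's x, y, z in degrees. A call has 1 to 5 rows; each row is the pose to reach, as a shift and turn from the pose commanded when the call began, along the tool's axes at that moment; what a row does not reach only later rows make up. A row lasts 1/8 s, in which the tool goes at most 62.5 mm and 10.7 degrees, less where a joint would pass 70% of its speed; a pose out of reach is approached as far as the arm can. A call with a gripper value outside its range is refused whole. The fingers move at their own pace and stop on an object; "squeeze" is the grip in N (left out, the last holds). Time passes only in rows, so rows that repeat a pose let the fingers close. It gives the time, the measured TCP pose, the force and the opening at its end, in the units of the state.
- bot.get_obs(): the state, without advancing time (a new reading comes with each control period).
- bot.camera(name): name is "scene" or "top"; returns a dict with "image" (384x512x3 uint8, blue, green, red), "range_z" (384x512 float32, m along the optical axis (not along the pixel's ray), 0 where there is no reading), "camera_matrix" (3x3 intrinsics, pixels), "D" ([k1, k2, p1, p2, k3] as OpenCV has them; the pictures are not rectified), "extrinsics" (4x4, takes a point from world to camera coordinates). Camera axes: x right, y up, looking along -z (the intrinsics and any distortion apply to the point x, -y, -z); pixel columns grow to the right and rows downward; lengths in m; the calibration is good to about 2 mm. A picture is of the moment at which its call begins.
- bot.finish_job(): hands the job in, once; it reports no verdict.
Trained networks look in a picture, given as the dict that the camera call returned (one of the last four; its "shot" number tells which), for a name from the list of things; names that differ only in an ending like _2 or _b are one class to them, and where a whole thing is asked for, a point or a joint stands for the part that bears it (a point fixed in the world has none). Each returns a list of dicts, best first, with "conf" (0 to 1); they miss things now and then, are a little off and sometimes report something else, mostly with a low value. They report only what shows in the picture. A call takes as long as a camera call.
- bot.outline_of(thing, picture): "region" (384x512 bool, what is visible of it).
- bot.mark_of(thing, picture): "xyz" ([x, y, z] in m, in world coordinates, good to about 4 mm: a listed point, or the origin of a listed thing).
The state is a dict: "time": time; "joint_positions": joint angles; "joint_vel": joint speeds; "tau": joint torques, N m; "eef_pos": TCP position; "ee_rot": TCP orientation; "contact_force": force on the tool from outside, world axes, zero at the start; "wrist_torque": the same for the moment, N m; "finger_gap": finger opening in m.
Only numpy, scipy, OpenCV 4.12 (cv2) and the standard library are available. Lean on these libraries where they do the work, as an engineer would, in place of code of your own. Each camera call takes 0.05 s, during which the arm holds its last target. There are 200 camera calls.

### The job

On the watch assembly fixture, the sprung index pin under the red knob locks the slide that carries the watch case. Take the knob, pull the pin straight up until you feel it come fully back against its hidden stop, and hold it there while the slide runs all the way out to its end stop. Finish still gripping the knob with the pin held fully back (do not let go), and leave the dome, the tin and the parts tray where they stand.

Things in the scene. Friction and masses are not known exactly. Their poses are not given: they have to be found in the camera images.
- fixture: Fixed fixture on the bench: aluminium base 100 x 250 x 14 mm, a blue bridge across it (98 mm along x, 30 mm along y, top at 70 mm) and on that a 20 mm diameter steel barrel, top at 92 mm. Origin: on the bench surface straight below the index pin's axis; the base reaches from y = -100 to +150 mm. z up; the slide runs out along +y.
- plunger: Spring index plunger: upright red cylindrical knob, 28 mm diameter, 26 mm tall, on an 8 mm pin, tip 8 mm deep in a notch. Origin: centre of the knob's underside, 94 mm up when seated, 2 mm above the barrel. Moves only straight up; the spring pulls down 6 N plus 0.3 N per mm. A hard hidden stop ends it after 11 to 17 mm, different each time: the pull rises steeply. Springs back if let go.
- knob_top (a point): Centre of the knob's top face, 26 mm above its underside; 120 mm above the bench when seated.
- full_back (a point): Point on the pin's axis which knob_top reaches when the pin comes against its hidden stop: 131 to 137 mm above the bench.
- slide (a joint): Travel of the dark steel slide (60 x 150 mm, carrying a watch case in a black nest and a brass bar with notches 25 mm apart) along the fixture's +y: 0 to 2 mm while locked, 0.050 m at the end stop. A 2 N spring drives it out slowly by itself, in 2 to 4 s, once the pin is out of the notch; if the pin comes down early it drags on the bar or catches in the next notch.
- dome: Bystander: clear dust cover on a blue round base, 68 mm diameter, 61 mm tall. Origin: centre of its underside.
- tin: Bystander: round aluminium tin, 52 mm diameter, 18 mm tall. Origin: centre of its underside.
- tray: Bystander: small open grey parts tray, 70 x 50 x 16 mm. Origin: centre of its underside.

How it is judged:
By the outcome, as a careful person would: the job done as asked, in the order asked, and still so for the second after the job is handed in, while the arm keeps its last pose, push and grip.
It also fails if it takes over 35 s, if anything falls off the work surface, if the arm or the gripper's body presses on something with over 40 N, if the wrist force passes 120 N, or if a joint passes its speed limit or range.

## Working session

There is one attempt and no reset: what is moved stays moved. The work goes in short steps, Python scripts to look and compute and a tool call to move; the robot and the scene stay as the last step left them, time stands still between calls to the robot, and variables do not carry over. Pictures are saved under pics/ and viewed, about 8 in all and at most 12, crops included, and the job is handed in when it is done.

Besides the shell and the picture viewer there is one more tool, called after "Request:" by a JSON object that holds its "api" and its "payload", one argument or row to a line. jog_arm: Moves the arm, as the interface text tells. Its arguments: {"type":"object","properties":{"targets":{"type":"array","items":{"type":"number"}},"squeeze":{"type":"number"}},"required":["targets"]}

```bash
mkdir -p pics; ls
cat > h.py <<'E'
import numpy as np,cv2
from bench import bot
def pts(p,mask):
    v,u=np.nonzero(mask&(p["range_z"]>0)); z=p["range_z"][v,u]
    n=cv2.undistortPoints(np.c_[u,v].astype(float)[:,None],p["camera_matrix"],np.array(p["D"],float))[:,0]
    c=np.c_[n[:,0]*z,-n[:,1]*z,-z]; E=np.array(p["extrinsics"]); return (c-E[:3,3])@E[:3,:3]
E
python3 - <<'E'
from h import *
np.set_printoptions(precision=4,suppress=True)
ims=[]
for n in("scene","top"):
    p=bot.camera(n); ims.append(p["image"])
    for t in("fixture","plunger","knob_top","slide","dome","tin","tray"):
        if t!="slide":
            r=bot.mark_of(t,p); print(n,t,[(np.round(x["xyz"],4),round(x["conf"],2)) for x in r[:2]])
    r=bot.outline_of("plunger",p)
    for x in r[:2]:
        q=pts(p,x["region"]); zt=np.percentile(q[:,2],95); tp=q[q[:,2]>zt-.006]
        v,u=np.nonzero(x["region"]); print("reg",x["conf"],len(q),u.mean(),v.mean(),"ztop",zt,"mid",(tp.min(0)+tp.max(0))/2,tp.mean(0),np.ptp(tp,0))
    r=bot.outline_of("fixture",p)
    if r:
        q=pts(p,r[0]["region"]);b=q[(q[:,2]>.005)&(q[:,2]<.02)]
        if len(b): print("base rect",cv2.minAreaRect((b[:,:2]*1000).astype(np.float32)))
cv2.imwrite("pics/a.png",cv2.resize(np.vstack(ims),(450,675)) if 0 else np.hstack([cv2.resize(i,(400,300)) for i in ims]))
o=bot.get_obs();print(o["time"],o["eef_pos"],o["ee_rot"],o["contact_force"],o["finger_gap"])
E
```

```text
pics
scene fixture [(array([ 0.5081, -0.0157, -0.0024]), 0.93)]
scene plunger [(array([ 0.5087, -0.0157,  0.0943]), 0.48)]
scene knob_top [(array([ 0.5121, -0.0171,  0.1177]), 0.61)]
scene dome [(array([ 0.6457, -0.0295, -0.0013]), 0.94)]
scene tin [(array([ 0.577 , -0.1468,  0.0017]), 0.78)]
scene tray [(array([ 0.3721,  0.0669, -0.0002]), 0.7)]
reg 0.67 249 241.13253012048193 163.63453815261045 ztop 0.12209005281328146 mid [ 0.5125 -0.0162  0.1203] [ 0.5132 -0.0161  0.1202] [0.0287 0.0271 0.007 ]
base rect ((523.3626098632812, 5.0313262939453125), (252.44329833984375, 101.79560852050781), 61.99419021606445)
top fixture [(array([ 0.5079, -0.0176, -0.0019]), 0.65)]
top plunger [(array([ 0.5062, -0.0138,  0.0971]), 0.64)]
top knob_top [(array([ 0.6454, -0.0259, -0.0025]), 0.72), (array([ 0.5098, -0.0188,  0.1197]), 0.65)]
top dome [(array([ 0.6421, -0.0266, -0.0044]), 0.78)]
top tin [(array([ 0.5785, -0.1436, -0.0013]), 0.77)]
top tray [(array([0.3796, 0.0682, 0.0022]), 0.57)]
base rect ((525.2998657226562, 5.5665130615234375), (251.52163696289062, 100.51131439208984), 61.74063491821289)
0.9 [ 0.1538 -0.5541  0.2314] [[ 0.2675  0.0001  0.9636]
 [-0.9636 -0.0002  0.2675]
 [ 0.0002 -1.      0.    ]] [-0.5393 -0.2482 -0.3098] 0.0857893446162266
```

View pics/a.png

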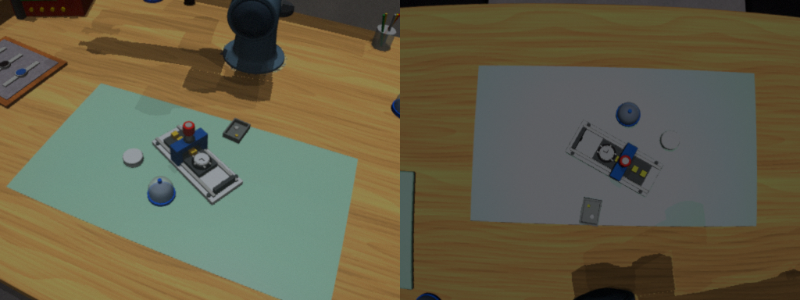

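The picture shows the red knob at about (188,128) in the left view and (625,160) in the right. The slide side points toward the watch case, at about 62° in world. Measured knob top is (0.511, -0.017, 0.120), which agrees with the base rectangle and the text. I'll move to above it.

Request:
{"api": "jog_arm", "payload": {
  "targets": [85, -422, 0, 488, 0, 0, 0, 85, -422, 0, 488, 0, 0, 0, 85, -422, 0, 488, 0, 0, 0, 85, -422, 0, 488, 0, 0, 0, 85, -422, 0, 488, 0, 0, 0]
}}

```text
time: 1.52
eef_pos: [0.3278, -0.2923, 0.2316]
ee_rot: [[0.267, 0.001, 0.964], [-0.964, -0.001, 0.267], [0.001, -1.0, 0.001]]
contact_force: [1.2, -0.5, 0.1]
finger_gap: 0.0851
```

Request:
{"api": "jog_arm", "payload": {
  "targets": [85, -217, 0, 251, 0, 0, 0, 85, -217, 0, 251, 0, 0, 0, 85, -217, 0, 251, 0, 0, 0, 85, -217, 0, 251, 0, 0, 0, 85, -217, 0, 251, 0, 0, 0]
}}

```text
time: 2.15
eef_pos: [0.5011, -0.0319, 0.2316]
ee_rot: [[0.268, 0.001, 0.964], [-0.964, -0.001, 0.268], [0.001, -1.0, 0.001]]
contact_force: [1.5, -0.5, -0.3]
finger_gap: 0.0848
```

Request:
{"api": "jog_arm", "payload": {
  "targets": [60, 0, 0, 0, 0, 0, 0, 60, 0, 50, 0, 0, 0, 0, 60, 0, 80, 0, 0, 0, 0]
}}

```text
time: 2.52
eef_pos: [0.4988, -0.0344, 0.1496]
ee_rot: [[0.267, -0.002, 0.964], [-0.964, -0.0, 0.267], [-0.0, -1.0, -0.002]]
contact_force: [-0.3, -0.3, 0.2]
finger_gap: 0.0602
```

Run:
```python
from h import *
np.set_printoptions(precision=4,suppress=True)
ims=[]
for n in("scene","top"):
    p=bot.camera(n); 
    hsv=cv2.cvtColor(p["image"],cv2.COLOR_BGR2HSV)
    red=((hsv[...,0]<8)|(hsv[...,0]>172))&(hsv[...,1]>150)&(hsv[...,2]>60)
    q=pts(p,red); q=q[(abs(q[:,0]-.51)<.05)&(abs(q[:,1]+.017)<.05)&(q[:,2]>.08)]
    if len(q): 
        t=q[q[:,2]>.113]; print(n,len(q),len(t), (t.min(0)+t.max(0))/2 if len(t) else'',t.mean(0) if len(t) else '',np.ptp(q,0))
    for th in("knob_top","plunger"):
        r=bot.mark_of(th,p); print(n,th,[(np.round(x["xyz"],4),round(x["conf"],2)) for x in r[:2]])
    f=p["camera_matrix"]; E=np.array(p["extrinsics"]); c=E[:3,:3]@[.511,-.017,.12]+E[:3,3]
    u=cv2.projectPoints(np.array([[c[0],-c[1],-c[2]]]),np.zeros(3),np.zeros(3),f,np.array(p["D"],float))[0].ravel().astype(int); print(u)
    ims.append(cv2.resize(p["image"][max(0,u[1]-60):u[1]+60,u[0]-60:u[0]+60],(400,400),interpolation=cv2.INTER_CUBIC))
cv2.imwrite("pics/b.png",np.hstack(ims))
o=bot.get_obs();print(o["time"],o["eef_pos"],o["contact_force"],o["finger_gap"],o["joint_positions"])
```

```text
scene 111 75 [ 0.5136 -0.015   0.1181] [ 0.5181 -0.0131  0.1186] [0.0253 0.0241 0.0261]
scene knob_top [(array([ 0.5113, -0.0171,  0.1188]), 0.76)]
scene plunger [(array([ 0.5092, -0.0156,  0.0971]), 0.61)]
[240 159]
top 9 9 [ 0.5184 -0.0064  0.1202] [ 0.5182 -0.0065  0.1197] [0.0058 0.0038 0.006 ]
top knob_top [(array([ 0.5076, -0.0197,  0.118 ]), 0.57)]
top plunger [(array([ 0.506 , -0.0147,  0.0951]), 0.46)]
[288 206]
2.825 [ 0.501  -0.0345  0.153 ] [ 0.2911  0.7377 -0.6295] 0.05993998770253217 [-0.1951  0.2678 -0.281   1.0193 -0.0002  2.6766]
```

View pics/b.png

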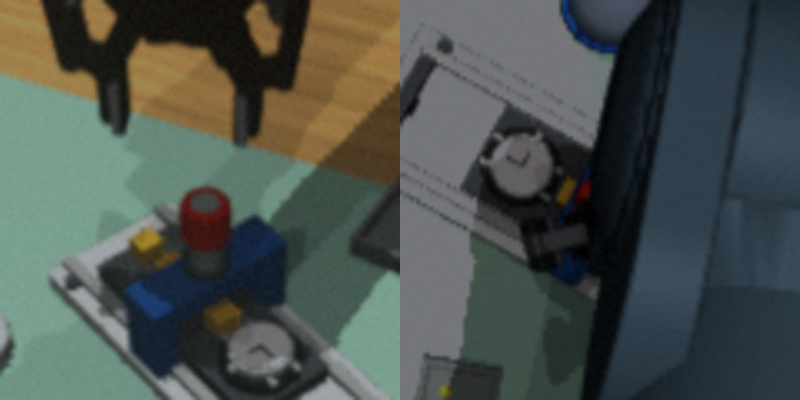

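The left crop shows the open fingers still short of the knob (205,210) and offset, as the pose reading says. The remaining shift is about (10, 17.5) mm in world. I'll go there, then down.

Request:
{"api": "jog_arm", "payload": {
  "targets": [60, -14, 0, 14, 0, 0, 0, 60, -14, 0, 14, 0, 0, 0, 60, -14, 35, 14, 0, 0, 0, 60, -14, 65, 14, 0, 0, 0, 60, -14, 65, 14, 0, 0, 0]
}}

```text
time: 3.45
eef_pos: [0.5078, -0.0159, 0.0846]
ee_rot: [[0.268, -0.005, 0.963], [-0.963, 0.001, 0.268], [-0.002, -1.0, -0.004]]
contact_force: [-0.2, -0.4, -0.4]
finger_gap: 0.0599
```

Run:
```python
from h import *
p=bot.camera("scene"); im=p["image"][99:219,170:310]
cv2.imwrite("pics/c.png",cv2.resize(im,(560,480),interpolation=cv2.INTER_CUBIC))
o=bot.get_obs();print(o["time"],o["eef_pos"],o["contact_force"],o["finger_gap"])
```

```text
3.5 [ 0.50908723 -0.01618915  0.08609573] [-0.47014225 -0.83500124  0.45045878] 0.05992751271956424
```

View pics/c.png

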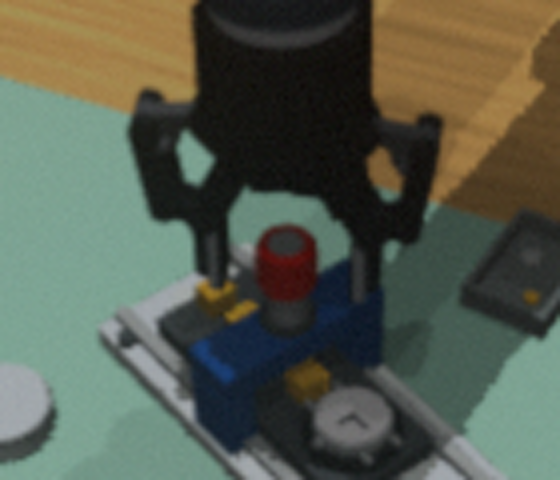

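The knob (287,262) stands between the fingers (inner faces at about x = 230 and 352), well centred. I'll close gently first.

Request:
{"api": "jog_arm", "payload": {
  "targets": [32, 0, 0, 0, 0, 0, 0, 32, 0, 0, 0, 0, 0, 0, 20, 0, 0, 0, 0, 0, 0, 20, 0, 0, 0, 0, 0, 0, 20, 0, 0, 0, 0, 0, 0],
  "squeeze": 30
}}

```text
time: 4.12
eef_pos: [0.5107, -0.0157, 0.0878]
ee_rot: [[0.268, 0.003, 0.963], [-0.963, 0.002, 0.268], [-0.001, -1.0, 0.003]]
contact_force: [-1.2, 2.9, 4.8]
finger_gap: 0.0272
```

Request:
{"api": "jog_arm", "payload": {
  "targets": [15, -0.7, 0, 0, 0, 0, 0, 15, -0.7, 0, 0, 0, 0, 0, 15, -0.7, 0, 0, 0, 0, 0],
  "squeeze": 80
}}

```text
time: 4.5
eef_pos: [0.5107, -0.0157, 0.088]
ee_rot: [[0.268, 0.003, 0.963], [-0.964, 0.0, 0.268], [0.001, -1.0, 0.003]]
contact_force: [-1.6, 1.0, 4.7]
finger_gap: 0.0263
```

Request:
{"api": "jog_arm", "payload": {
  "targets": [15, 0, -2, 0, 0, 0, 0, 15, 0, -4, 0, 0, 0, 0, 15, 0, -4, 0, 0, 0, 0]
}}

```text
time: 4.88
eef_pos: [0.5107, -0.0157, 0.0904]
ee_rot: [[0.268, 0.002, 0.964], [-0.964, 0.0, 0.268], [0.0, -1.0, 0.002]]
contact_force: [5.6, 1.1, -6.0]
finger_gap: 0.0259
```

Request:
{"api": "jog_arm", "payload": {
  "targets": [15, 0, -2, 0.5, 0, 0, 0, 15, 0, -4, 0.5, 0, 0, 0, 15, 0, -4, 0.5, 0, 0, 0]
}}

```text
time: 5.25
eef_pos: [0.5106, -0.0157, 0.0941]
ee_rot: [[0.267, 0.001, 0.964], [-0.964, 0.0, 0.267], [0.0, -1.0, 0.001]]
contact_force: [4.9, 0.5, -7.8]
finger_gap: 0.026
```

Request:
{"api": "jog_arm", "payload": {
  "targets": [15, 0, -1.5, 0, 0, 0, 0, 15, 0, -3, 0, 0, 0, 0, 15, 0, -3, 0, 0, 0, 0]
}}

```text
time: 5.62
eef_pos: [0.5106, -0.0157, 0.0971]
ee_rot: [[0.268, 0.001, 0.964], [-0.964, -0.0, 0.268], [0.0, -1.0, 0.001]]
contact_force: [4.7, -0.4, -8.7]
finger_gap: 0.0266
```

The lift is 9.1 mm and the 8.7 N pull matches the spring exactly, so the knob isn't slipping. I'll now take smaller steps to find the stop.

Request:
{"api": "jog_arm", "payload": {
  "targets": [15, 0, -1, 0.5, 0, 0, 0, 15, 0, -2, 0.5, 0, 0, 0, 15, 0, -2, 0.5, 0, 0, 0]
}}

```text
time: 6.0
eef_pos: [0.5106, -0.0157, 0.0989]
ee_rot: [[0.267, -0.0, 0.964], [-0.964, -0.0, 0.267], [0.0, -1.0, -0.0]]
contact_force: [5.3, 0.0, -10.2]
finger_gap: 0.0257
```

Request:
{"api": "jog_arm", "payload": {
  "targets": [15, 0, -1, 0, 0, 0, 0, 15, 0, -1, 0, 0, 0, 0]
}}

```text
time: 6.25
eef_pos: [0.5106, -0.0157, 0.0999]
ee_rot: [[0.267, -0.0, 0.964], [-0.964, -0.0, 0.267], [0.0, -1.0, -0.0]]
contact_force: [5.4, -0.1, -10.7]
finger_gap: 0.026
```

Request:
{"api": "jog_arm", "payload": {
  "targets": [15, 0, -1, 0, 0, 0, 0, 15, 0, -1, 0, 0, 0, 0]
}}

```text
time: 6.5
eef_pos: [0.5106, -0.0157, 0.0999]
ee_rot: [[0.267, -0.001, 0.964], [-0.964, -0.0, 0.267], [-0.0, -1.0, -0.001]]
contact_force: [8.3, 0.2, -17.2]
finger_gap: 0.0262
```

The TCP stopped at 0.0999 while the pull jumped from 10.7 to 17.2 N, so this is the stop. I'll add a small preload and wait for the slide.

Request:
{"api": "jog_arm", "payload": {
  "targets": [15, 0, -1, 0, 0, 0, 0, 15, 0, -1, 0, 0, 0, 0, 15, 0, -1, 0, 0, 0, 0, 15, 0, -1, 0, 0, 0, 0, 15, 0, -1, 0, 0, 0, 0]
}}

```text
time: 7.12
eef_pos: [0.5105, -0.0157, 0.1]
ee_rot: [[0.267, -0.001, 0.964], [-0.964, 0.0, 0.267], [-0.0, -1.0, -0.001]]
contact_force: [10.4, -1.0, -24.2]
finger_gap: 0.026
```

Request:
{"api": "jog_arm", "payload": {
  "targets": [15, 0, 0, 0, 0, 0, 0, 15, 0, 0, 0, 0, 0, 0, 15, 0, 0, 0, 0, 0, 0, 15, 0, 0, 0, 0, 0, 0, 15, 0, 0, 0, 0, 0, 0]
}}

```text
time: 7.75
eef_pos: [0.5105, -0.0157, 0.1]
ee_rot: [[0.267, -0.001, 0.964], [-0.964, -0.0, 0.267], [-0.0, -1.0, -0.001]]
contact_force: [10.8, -0.0, -22.8]
finger_gap: 0.0257
```

Request:
{"api": "jog_arm", "payload": {
  "targets": [15, 0, 0, 0, 0, 0, 0, 15, 0, 0, 0, 0, 0, 0, 15, 0, 0, 0, 0, 0, 0, 15, 0, 0, 0, 0, 0, 0, 15, 0, 0, 0, 0, 0, 0]
}}

```text
time: 8.38
eef_pos: [0.5105, -0.0157, 0.1]
ee_rot: [[0.267, -0.001, 0.964], [-0.964, -0.0, 0.267], [-0.0, -1.0, -0.001]]
contact_force: [10.7, -2.0, -23.4]
finger_gap: 0.0262
```

Request:
{"api": "jog_arm", "payload": {
  "targets": [15, 0, 0, 0, 0, 0, 0, 15, 0, 0, 0, 0, 0, 0, 15, 0, 0, 0, 0, 0, 0, 15, 0, 0, 0, 0, 0, 0, 15, 0, 0, 0, 0, 0, 0]
}}

```text
time: 9.0
eef_pos: [0.5105, -0.0157, 0.1]
ee_rot: [[0.267, -0.001, 0.964], [-0.964, -0.0, 0.267], [-0.0, -1.0, -0.001]]
contact_force: [10.8, -0.3, -24.1]
finger_gap: 0.0263
```

Request:
{"api": "jog_arm", "payload": {
  "targets": [15, 0, 0, 0, 0, 0, 0, 15, 0, 0, 0, 0, 0, 0, 15, 0, 0, 0, 0, 0, 0, 15, 0, 0, 0, 0, 0, 0, 15, 0, 0, 0, 0, 0, 0]
}}

```text
time: 9.62
eef_pos: [0.5105, -0.0157, 0.0999]
ee_rot: [[0.267, -0.001, 0.964], [-0.964, -0.0, 0.267], [-0.0, -1.0, -0.001]]
contact_force: [10.4, 0.0, -24.0]
finger_gap: 0.0257
```

Run:
```python
from h import *
a=[]
for n in("scene","top"):
    p=bot.camera(n); r=bot.mark_of("knob_top",p); print(n,[(np.round(x["xyz"],4),round(x["conf"],2)) for x in r[:2]])
    c=(240,165) if n=="scene" else (260,195)
    a.append(cv2.resize(p["image"][c[1]-65:c[1]+65,c[0]-65:c[0]+65],(400,400),interpolation=cv2.INTER_CUBIC))
    for x in("dome","tin","tray"):
        r=bot.mark_of(x,p); print(x,[np.round(y["xyz"],4) for y in r[:1]])
cv2.imwrite("pics/d.png",np.hstack(a))
o=bot.get_obs();print(o["time"],o["eef_pos"],o["contact_force"],o["finger_gap"])
```

```text
scene [(array([ 0.5139, -0.0187,  0.1283]), 0.71)]
dome [array([ 0.6454, -0.0311, -0.003 ])]
tin [array([ 0.5756, -0.1442,  0.0013])]
tray [array([0.3766, 0.0633, 0.0027])]
top []
dome []
tin []
tray [array([0.3762, 0.0688, 0.0018])]
10.125 [ 0.51052633 -0.01567798  0.09995237] [ 11.00542021  -0.6383398  -24.94851716] 0.02601706485281706
```

View pics/d.png

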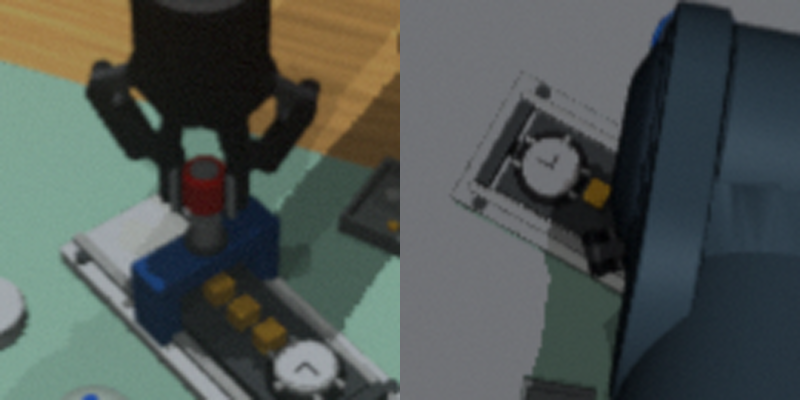

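Request:
{"api": "jog_arm", "payload": {
  "targets": [15, 0, 0, 0, 0, 0, 0, 15, 0, 0, 0, 0, 0, 0, 15, 0, 0, 0, 0, 0, 0, 15, 0, 0, 0, 0, 0, 0, 15, 0, 0, 0, 0, 0, 0]
}}

```text
time: 10.75
eef_pos: [0.5105, -0.0157, 0.1]
ee_rot: [[0.267, -0.001, 0.964], [-0.964, -0.0, 0.267], [-0.0, -1.0, -0.001]]
contact_force: [12.0, -1.2, -23.4]
finger_gap: 0.0262
```

Request:
{"api": "jog_arm", "payload": {
  "targets": [15, 0, 0, 0, 0, 0, 0, 15, 0, 0, 0, 0, 0, 0, 15, 0, 0, 0, 0, 0, 0, 15, 0, 0, 0, 0, 0, 0, 15, 0, 0, 0, 0, 0, 0]
}}

```text
time: 11.38
eef_pos: [0.5105, -0.0157, 0.1]
ee_rot: [[0.267, -0.001, 0.964], [-0.964, -0.0, 0.267], [-0.0, -1.0, -0.001]]
contact_force: [10.7, -1.5, -24.1]
finger_gap: 0.0259
```

Run:
```python
from h import *
p=bot.camera("scene")
im=cv2.resize(p["image"][100:230,175:305],(400,400),interpolation=cv2.INTER_CUBIC)
old=cv2.imread("pics/d.png")[:,:400]
g=lambda a:np.float32(cv2.cvtColor(a,cv2.COLOR_BGR2GRAY)[300:400,230:380])
print("shift px (x3.08)",cv2.phaseCorrelate(g(old),g(im)), abs(g(old)-g(im)).mean())
def w(u,v):
    m=np.zeros((384,512),bool); m[int(v)-1:int(v)+2,int(u)-1:int(u)+2]=1; return np.median(pts(p,m),0)
now=w(274.8,220)
# old watch centre: ray of the old pixel cut at the same height
E=np.array(p["extrinsics"]); n=cv2.undistortPoints(np.array([[[258.6,204.]]]),p["camera_matrix"],np.array(p["D"],float)).ravel()
R=E[:3,:3];C=-R.T@E[:3,3]; d=R.T@[n[0],-n[1],-1]; o=C+d*(now[2]-C[2])/d[2]
print(now,o,now-o,np.linalg.norm(now-o))
s=bot.get_obs();print(s["time"],s["eef_pos"],s["contact_force"],s["finger_gap"])
cv2.imwrite("pics/e.png",cv2.resize(p["image"][150:260,220:340],(600,550),interpolation=cv2.INTER_CUBIC))
```

```text
shift px (x3.08) ((0.03147939226495566, -0.007384789552283166), 0.8847236632029215) 1.3628666
[0.56282507 0.0719063  0.04431464] [0.53852231 0.03079808 0.04431464] [ 2.43027651e-02  4.11082242e-02 -8.32667268e-17] 0.047754690780058576
11.425 [ 0.51052872 -0.01571446  0.09998663] [ 10.3314031   -1.05228119 -23.52706614] 0.026047162966252806
```

View pics/e.png

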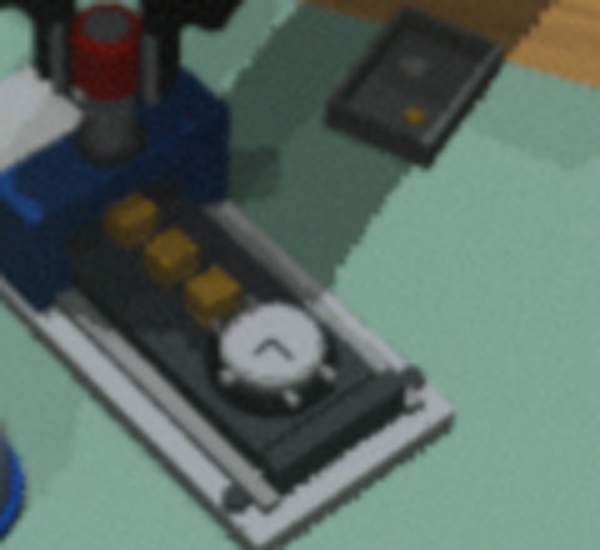

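The slide plate touches the end stop bar at about (340,430), and it has not moved between the last two pictures. It travelled about 48 mm from where it sat by hand-read pixels, which is consistent with 50 mm. The knob is still held against its stop, so I'm handing in.

```bash
python3 -c "
from bench import bot
print(bot.finish_job())"
```

```text
the job is handed in; nothing more can be done
None
```

I gripped the red knob with 80 N and pulled the pin straight up about 12 mm to its hidden stop. I held it there while the slide ran out, then handed the job in at about 11.4 s, still gripping.

- **Pin:** The pull followed the spring up to 10.7 N. It then rose to about 24 N while the tool stayed at z = 0.100 m. That force and height held for over 4 s, with a steady finger gap of 26 mm, so the knob did not slip.
- **Slide:** In the last picture the slide rests against the end stop bar, and it did not move over the last 1.3 s. I measured about 48 mm of travel from hand-read pixels, against a nominal 50 mm.
- **Bystanders:** In the scene camera, the dome, tin and tray were found within about 6 mm of their first positions, which is near the 4 mm accuracy of the detections. The arm never went near them.

**Checks that were off:**
- **Top camera:** The arm blocked it at the end, so it could confirm only the tray.
- **Knob height:** The network put the knob top at 128 mm rather than about 132 mm, which is within its stated error.
- **Sideways force:** About 10 N of sideways force stayed on the gripped knob, well below the limits.

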